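Lock the scissors away and hold the sprung lock turned

ROBOT

A 7-joint arm with a two-finger parallel gripper is mounted at the origin on a cart in front of the work surface, level with it; the furniture and walls round the work are solid. World frame = base frame: x ahead of the robot, y to its left, z up, the work surface at z = 0. Lengths are in m, angles in rad, forces in N, time in s.
With the tool pointing down it reaches from about 0.4 to 0.925 m from the base axis. Payload 4.1 kg.
Tool frame: the origin (TCP) lies at the very end of the fingers, on their centre line; the grasp point (between the pads) lies 19 mm behind it; z points along the fingers, y is the line along which they close (so a half turn about z gives the same grasp; the last joint's range is limited). The gripper opens to 85 mm and grips with 20 to 120 N. Pads are 22 mm wide; open, the fingers measure 114 mm over their backs; the gripper's body (76 mm by 85 mm) begins 54 mm behind the grasp point. The pads swing forward as they close: fully open they stand 13 mm farther back than shut.
Start: joints at [-1.288, 0.398, 0.045, 1.537, -0.019, 1.207, -0.051], TCP at [0.242, 0.603, 0.231] pointing down, gripper open.
Joint ranges: [-2.82, 2.82], [-0.49, 2.23], [-1.37, 1.46], [0, 2.46], [-1.36, 4.5], [0.23, 2], [-2.94, 2.94]. Speed limits (rad/s): [2.57, 2.57, 3.14, 3.14, 3.14, 3.14, 3.14].

INTERFACE

Orientations are given as [roll, pitch, yaw] about the fixed x, y, z axes, in that order (R = Rz(yaw) Ry(pitch) Rx(roll)).
In Python, from workcell import arm gives the robot as it stands. The module is installed in compiled form; this text tells all that it offers.
- The arm moves only by the tool jog_arm, never from a script. Its argument "commands" is a list of rows, each an object with "hand": the opening, from 0 (shut) to 1 (fully open); "dp": the shift along the world's x, y, z in cm, a list of three; "twist": the turn, a rotation vector about the world's x, y, z in rad, a list of three. A call has 1 to 12 rows; each row shifts and turns the commanded pose from where the row before left it; what a row does not reach is not made up. A row lasts 1/8 s, in which the tool goes at most 62.5 mm and 10.7 degrees, less where a joint would pass 70% of its speed; a pose out of reach is approached as far as the arm can. A call with a gripper value outside its range is refused whole. The fingers move at their own pace and stop on an object; "force" is the grip in N (left out, the last holds). Time passes only in rows, so rows that do not move let the fingers close. It gives the time, the measured TCP pose, the force, the opening and the grip force at its end, in the units of the state.
- arm.get_obs(): the state, without advancing time (a new reading comes with each control period).
- arm.read_camera(name): name is "scene" or "top" or "wrist"; returns the picture (480x640x3 uint8, blue, green, red); there is no depth.
- arm.get_calibration(name): a dict with "intrinsics" (3x3 intrinsics, pixels), "cam_to_world" (4x4, takes a point from camera to world coordinates); the wrist camera has in their place "hand_eye" (4x4, takes a point from camera to tool coordinates, whose origin is the TCP and whose axes are the flange's). Camera axes: x right, y down, z forward; pixel columns grow to the right and rows downward; lengths in m; the calibration is good to about 2 mm. A picture is of the moment at which its call begins: read the wrist's pose just before it. get_calibration takes no time and is no camera call.
- arm.sign_off(): hands the job in; it is judged then, once.
The state is a dict: "time_s": time; "joints": joint angles; "dq": joint speeds; "effort": joint torques, N m; "position": TCP position; "ee_rot": TCP orientation; "ft_force": force on the tool from outside, world axes, zero at the start; "ft_torque": the same for the moment, N m; "opening": finger opening in m; "grasp_force": force on a finger pad.
Only numpy, scipy, OpenCV 4.12 (cv2) and the standard library are available. Lean on these libraries where they do the work, as an engineer would, in place of code of your own. Each camera call takes 0.05 s, during which the arm holds its last target. There are 200 camera calls.

TASK

Closing time: lay the scissors in the open drawer of the steel sharps locker and push the drawer fully shut. Then take the key out of the key block, push it fully home in the lock on top of the locker (easing it past the sticky pins), and turn it a quarter turn clockwise, seen from above, to throw the bolt. The lock is sprung and jumps back if let go, so finish still gripping the key and holding it fully turned while I set the night catch myself; leave the label roll, the dip tub and the timer where they stand.

Things in the scene. Friction and masses are not known exactly. Their poses are not given: they have to be found in the camera images.
- scissors: Closed rigid scissors, blue handles, 87 x 199 x 9 mm, 70 g, flat on the counter at the right. Origin under their middle, z up. +y runs to the handles: loops at y 37 to 98 mm, 84 mm across, 9 mm thick. Blades y -100 to 35 mm: 15 mm wide (x), 3 to 6 mm above the counter. Balance near y = 25 mm; grasp across the blades at y = 20 mm, fingertips almost on the counter.
- locker: Steel sharps locker, fixed, 180 (x) x 235 (y) mm, 85 mm high, at the left. Origin under its middle; its front faces -x, y to its left. One drawer; a lock in its top near the front right corner, 93 mm high, and beside it the night catch (a thumb slide, 7 mm high).
- drawer (a joint): Opening of the locker's drawer in m: 0 shut, 0.12 fully open; starts 0.105 to 0.12 open. About 2 N to push, stays where left, stops hard at 0. Turning the key throws a bolt 8 mm to the right into a notch in the shut drawer's wall.
- drawer_floor (a point): Centre of the drawer's inner floor, 15 mm above the counter, moves with it; axes of the locker (-x out of its front, y left). Inside 124 (x) x 219 (y) mm, walls 47 mm high, drawer front 12 mm thick, 81 mm high. With the drawer open by q its front q metres are uncovered, the rest is under the locker's top: the uncovered part's middle is at x = -0.062 + q/2 from here.
- drawer_pull (a point): Middle of the front face of the drawer's folded pull lip (moves with the drawer; axes of the locker), 73 mm above the counter, 100 mm long in y, 14 mm high. The foremost part of the drawer: push here along the locker's +x to shut it.
- key: Key upright in the block, 35 g. Black head 30 wide (x) x 9 mm thick (y), 15 to 44 mm above the origin, grip it across its thickness; below it a 22 mm neck, a steel shoulder 18 x 9 mm, and a blade 11 wide (x), 4 thick (y), 24 mm long, nose tapered. Origin at the underside of the shoulder, z up along the key. The blade fits either way round.
- key_block: White block on a dark foot, 72 x 46 mm, 36 mm high, fixed on the counter, origin under its middle. Two key slots in its top: at x = -16 mm (holds the key, blade width along the block's x) and x = +16 mm (empty). The key lifts straight out, 25 mm.
- keyhole (a point): Centre of the face of the lock's brass plug (26 mm across, in a dark barrel), 93 mm above the counter. Turns with the plug: x along the keyway, z up. Keyway 13 (x) x 5.6 (y) mm, funnelled, 26 mm deep. The key is home when its shoulder rests on this face. Three sprung pins stand 3.5 mm into the keyway's +x end, 7 to 18 mm deep; they resist with 8 to 16 N, less if rocked.
- key_cylinder (a joint): Turn of the lock plug in rad: 0 at rest, grows as the key turns clockwise seen from above; a quarter turn is 1.57, stop at 1.62. Sprung back to 0: 0.024 N m at rest, 0.09 N m fully turned. Allow 0.1 to 0.4 rad of extra wrist turn for play in keyway and grip.
- slicer: Slicing machine, fixed, an obstacle. Origin under its middle; base x -0.20 to 0.20, y -0.22 to 0.28 m from it, 70 mm high, parts on it up to 0.35 m high. A round handle sticks out at its right at x -0.11, y -0.29, z 0.18 m; at y -0.2 to 0 the carriage and its knob reach forward to x -0.23 m.
- label_roll: White paper roll, 61 mm across, 40 mm high, on the counter in front of the slicer. Origin under its middle. Leave it alone.
- tub_dip: White lidded dip tub, 79 mm across, 50 mm high, at the right. Origin under its middle. Leave it alone.
- timer: White kitchen timer, 70 x 70 x 20 mm, on the counter right of the slicer. Origin under its middle. Leave it alone.

How it is judged:
On the way, in this order (a step that is already met when the one before it is completed fails the run):
1. the scissors lie in the drawer, let go (x of scissors in the frame of drawer_floor between -0.035 and 0.035 m and y of scissors in the frame of drawer_floor between -0.025 and 0.025 m and z of scissors in the frame of drawer_floor between -0.005 and 0.018 m and contact force between the fingers and scissors below 0.1 N and linear speed of scissors below 0.05 m/s), for 0.2 s.
2. the drawer is fully shut with the scissors in it (x of scissors in the frame of drawer_floor between -0.035 and 0.035 m and y of scissors in the frame of drawer_floor between -0.025 and 0.025 m and z of scissors in the frame of drawer_floor between -0.005 and 0.018 m and value of joint drawer below 0.0035 m), for 0.2 s.
3. the key is fully home in the lock, which is not yet turned (z of key in the frame of keyhole below 0.0025 m and horizontal distance between key and keyhole below 0.003 m and angle between the z axis of key and the z axis of keyhole, either way round below 0.12 rad and contact force between the fingers and key above 2 N and value of joint drawer below 0.0035 m and value of joint key_cylinder below 0.35 rad), for 0.2 s.
4. the key has been turned a quarter turn (z of key in the frame of keyhole below 0.0025 m and horizontal distance between key and keyhole below 0.003 m and angle between the z axis of key and the z axis of keyhole, either way round below 0.12 rad and contact force between the fingers and key above 2 N and value of joint key_cylinder above 1.4 rad), for 0.2 s.
At the end, for the whole second after the job is handed in: Scissors on the drawer floor (middle within 35 mm front to back, 25 mm sideways of its centre), drawer shut within 3.5 mm, key fully home (within 2.5 mm, 3 mm off axis, 0.12 rad upright), lock turned at least 1.4 rad and still, key gripped with at least 2 N (all of step 2 and all of step 4 and contact force between the fingers and scissors below 0.1 N and velocity of joint key_cylinder below 0.2 rad/s); the arm keeps its last pose, push and grip.
It fails at once if the label roll is pushed away (distance of label_roll from where it was at the start of the episode above 0.03 m).
It fails at once if the dip tub is pushed away (distance of tub_dip from where it was at the start of the episode above 0.03 m).
It fails at once if the timer is pushed away (distance of timer from where it was at the start of the episode above 0.03 m).
It also fails if it takes over 72 s, if anything falls off the work surface, if the arm or the gripper's body presses on something with over 40 N, if the wrist force passes 120 N, or if a joint passes its speed limit or range.

## Working session

There is one attempt and no reset: what is moved stays moved. The work goes in short steps, Python scripts to look and compute and a tool call to move; the robot and the scene stay as the last step left them, time stands still between calls to the robot, and variables do not carry over. Pictures are saved under pics/ and viewed, at most 10 in all, crops included, and the job is handed in when it is done.

Besides the shell and the picture viewer there is one more tool, called after "Request:" in YAML: its name, and indented under it one key for each argument. jog_arm: Moves the arm, as the interface text tells. Its arguments: {"type":"object","properties":{"commands":{"type":"array"},"force":{"type":"number"}},"required":["commands"]}

```bash
mkdir -p pics; cat > h.py <<'E'
import numpy as np, cv2
from workcell import arm
from scipy.spatial.transform import Rotation as R
def cam(n):
    o=arm.get_obs(); im=arm.read_camera(n); c=arm.get_calibration(n)
    K=np.array(c["intrinsics"])
    if n=="wrist":
        T=np.eye(4); T[:3,:3]=R.from_euler('xyz',o["ee_rot"]).as_matrix() if np.size(o["ee_rot"])==3 else np.array(o["ee_rot"]); T[:3,3]=o["position"]
        M=T@np.array(c["hand_eye"])
    else: M=np.array(c["cam_to_world"])
    return im,K,M
def ray(K,M,uv,z):
    uv=np.atleast_2d(uv).astype(float)
    d=(M[:3,:3]@np.linalg.inv(K)@np.c_[uv,np.ones(len(uv))].T).T
    return M[:3,3]+d*((z-M[2,3])/d[:,2])[:,None]
def proj(K,M,P):
    p=np.linalg.inv(M)@np.c_[np.atleast_2d(P),np.ones(len(np.atleast_2d(P)))].T
    q=K@p[:3]; return (q[:2]/q[2]).T
E
python3 - <<'E'
from h import *
for n in ("top","scene","wrist"):
    im,K,M=cam(n); cv2.imwrite(f"pics/{n}0.png",im); print(n,K.round(1).tolist(),M.round(3).tolist())
print(arm.get_obs())
E
```

```text
top [[473.2, 0.0, 316.3], [0.0, 473.2, 235.1], [0.0, 0.0, 1.0]] [[0.016, -0.996, 0.091, 0.364], [-1.0, -0.016, -0.006, -0.06], [0.007, -0.091, -0.996, 1.481], [0.0, 0.0, 0.0, 1.0]]
scene [[490.4, 0.0, 321.6], [0.0, 490.4, 241.5], [0.0, 0.0, 1.0]] [[0.445, -0.46, 0.768, -0.488], [-0.895, -0.205, 0.395, -0.579], [-0.024, -0.864, -0.503, 0.722], [0.0, 0.0, 0.0, 1.0]]
wrist [[404.8, 0.0, 320.6], [0.0, 404.8, 241.9], [0.0, 0.0, 1.0]] [[0.372, 0.893, 0.253, 0.177], [0.928, -0.358, -0.103, 0.629], [-0.001, 0.273, -0.962, 0.374], [0.0, 0.0, 0.0, 1.0]]
{'time_s': 0.15, 'joints': array([-1.28801   ,  0.39899313,  0.04503595,  1.53756445, -0.01871242,
        1.20689893, -0.05068088]), 'dq': array([ 2.43424152e-03, -2.64380708e-03, -2.19570590e-04, -1.57772743e-03,
       -8.07419740e-04,  1.92941621e-05,  8.95069124e-04]), 'effort': array([ 1.90826511e-03, -4.75562060e+01,  1.36671558e+00, -2.54512578e+01,
        1.17389479e-02,  6.52690374e-03,  2.73233425e-06]), 'position': array([0.24196738, 0.60277771, 0.23053239]), 'ee_rot': array([-3.14015289e+00,  8.67551223e-05,  2.75993677e+00]), 'ft_force': array([-0.05190952, -0.38275227, -0.34262951]), 'ft_torque': array([-0.02832155,  0.03257394,  0.01030346]), 'grasp_force': 0.0, 'opening': 0.08517279610946499}
```

View pics/top0.png

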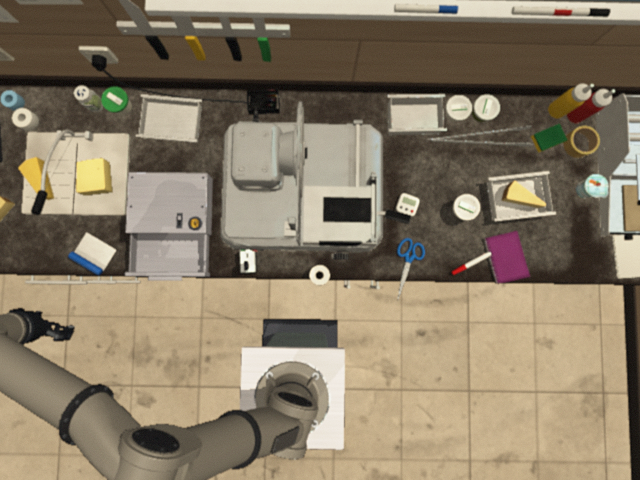

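View pics/scene0.png

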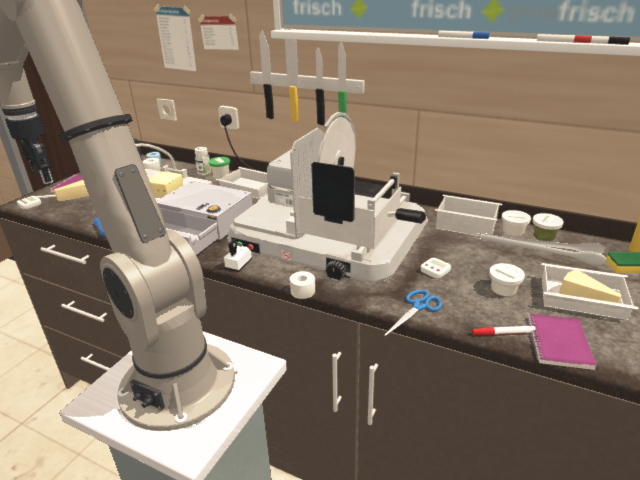

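```bash
python3 - <<'E'
from h import *
im,K,M=cam("top")
hsv=cv2.cvtColor(im,cv2.COLOR_BGR2HSV)
m=cv2.inRange(hsv,(95,120,60),(125,255,255)); m[:230]=0;m[280:]=0;m[:,:380]=0;m[:,440:]=0
v,u=np.nonzero(m); print("handle",ray(K,M,[u.mean(),v.mean()],.005),len(u))
for n,uv,z in [("tip",(400,296),.005),("sciss mid",(405,268),.005),("block",(247,262),.036),("lock",(194,223),.093),("lockerFL",(127,234),.085),("lockerFR",(208,231),.085),("lockerBL",(128,173),.085),("lockerBR",(208,173),.085),("drawerFL",(128,277),.081),("drawerFR",(208,275),.081),("roll",(319,275),.04),("tub",(466,207),.05),("timer",(407,204),.02),("slicer FL",(224,244),.07),("slicer FR",(382,244),.07)]:
    print(n,ray(K,M,uv,z).round(3)[0])
cv2.imwrite("pics/a.png",np.hstack([cv2.resize(im[160:300,110:260],None,fx=2.6,fy=2.6,interpolation=3),cv2.resize(im[160:300,300:450],None,fx=2.6,fy=2.6,interpolation=3)]))
E
```

```text
handle [[ 0.45534437 -0.3637996   0.005     ]] 308
tip [ 0.314 -0.331  0.005]
sciss mid [ 0.401 -0.347  0.005]
block [0.411 0.141 0.036]
lock [0.521 0.293 0.093]
lockerFL [0.486 0.491 0.085]
lockerFR [0.499 0.252 0.085]
lockerBL [0.669 0.497 0.085]
lockerBR [0.673 0.259 0.085]
drawerFL [0.36  0.483 0.081]
drawerFR [0.369 0.248 0.081]
roll [ 0.375 -0.079  0.04 ]
tub [ 0.589 -0.525  0.05 ]
timer [ 0.6   -0.351  0.02 ]
slicer FL [0.462 0.207 0.07 ]
slicer FR [ 0.47  -0.266  0.07 ]
```

View pics/a.png

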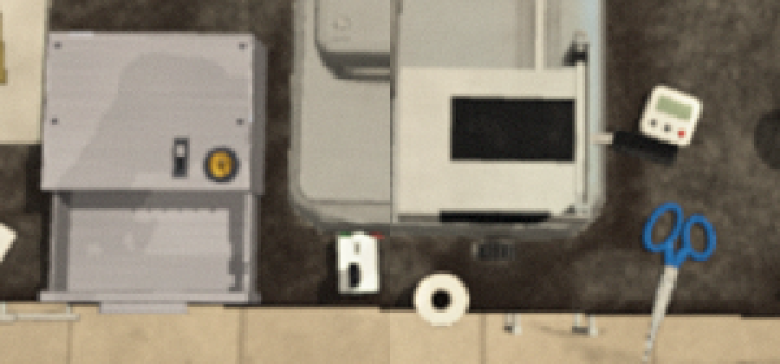

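Request:
jog_arm:
  commands:
    - {"hand": 1, "dp": [2.5, -3.5, 2], "twist": [0, 0, 0]}
    - {"hand": 1, "dp": [3, -5, 2], "twist": [0, 0, 0.1]}
    - {"hand": 1, "dp": [3, -5, 2], "twist": [0, 0, 0.1]}
    - {"hand": 1, "dp": [3, -5, 2], "twist": [0, 0, 0.1]}
    - {"hand": 1, "dp": [3, -5, 2], "twist": [0, 0, 0]}
    - {"hand": 1, "dp": [1, -3, 0], "twist": [0, 0, 0]}
    - {"hand": 1, "dp": [0, 0, 0], "twist": [0, 0, 0]}

```text
time_s: 1.08
position: [0.3988, 0.3351, 0.3318]
ee_rot: [3.141, 0.001, 3.054]
ft_force: [0.3, 1.8, -0.3]
opening: 0.0854
grasp_force: 0.0
```

```bash
python3 - <<'E'
from h import *
im,K,M=cam("wrist"); cv2.imwrite("pics/w1.png",im); np.savez("w1.npz",K=K,M=M)
o=arm.get_obs(); print(o["joints"],o["position"],o["ee_rot"])
E
```

```text
[-0.92760433  0.10372535  0.15582992  1.69608739 -0.01716063  1.34255237
  0.71805592] [0.39745608 0.33747634 0.33146801] [ 3.14078603e+00 -1.55079273e-04  3.05757594e+00]
```

View pics/w1.png

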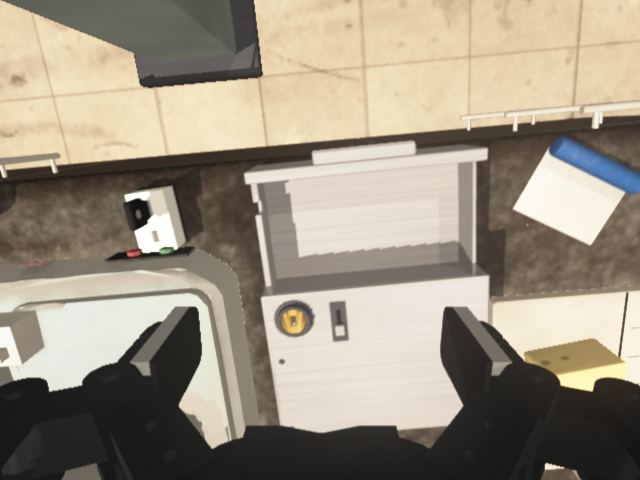

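```bash
python3 - <<'E'
from h import *
d=np.load("w1.npz");K,M=d["K"],d["M"]; im=cv2.imread("pics/w1.png")
for n,uv,z in [("top front R",(264,292),.085),("top front L",(489,269),.085),("top right lower",(277,425),.085),("drawer front R",(246,174),.081),("drawer front L",(487,150),.081),("lip R",(314,163),.08),("lip L",(415,154),.08),("lip front R",(313,150),.08),("lip front L",(414,142),.08),("catch",(339,320),.09)]:
    print(n,ray(K,M,uv,z).round(4)[0])
hsv=cv2.cvtColor(im,cv2.COLOR_BGR2HSV)
m=cv2.inRange(hsv,(15,120,100),(35,255,255)); m[:290]=0;m[350:]=0;m[:,:265]=0;m[:,325:]=0
(c,s,a)=cv2.minAreaRect(np.argwhere(m)[:,::-1].astype(np.float32)); print("plug",c,s,ray(K,M,c,.093))
a=cv2.resize(im[280:360,250:350],None,fx=4,fy=4,interpolation=2)
b=cv2.resize(im[170:270,100:200],None,fx=4,fy=4,interpolation=2)[:320]
b=cv2.resize(im[175:255,100:200],None,fx=4,fy=4,interpolation=2)
cv2.imwrite("pics/b.png",np.hstack([a,b]))
E
```

```text
top front R [0.4888 0.2691 0.085 ]
top front L [0.4839 0.5013 0.085 ]
top right lower [0.6538 0.2633 0.085 ]
drawer front R [0.3669 0.2665 0.081 ]
drawer front L [0.3646 0.498  0.081 ]
lip R [0.3623 0.3329 0.08  ]
lip L [0.3624 0.4299 0.08  ]
lip front R [0.3501 0.333  0.08  ]
lip front L [0.3511 0.4292 0.08  ]
catch [0.525  0.3443 0.09  ]
plug (293.0, 321.0) (22.0, 24.0) [[0.52046124 0.29651758 0.093     ]]
```

View pics/b.png

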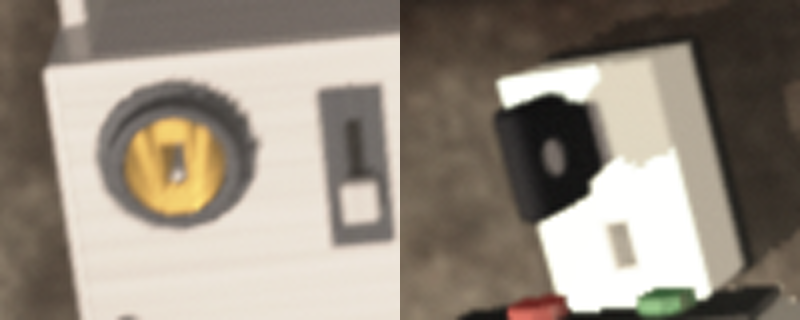

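Request:
jog_arm:
  commands:
    - {"hand": 1, "dp": [0.5, -3, 3], "twist": [0, 0, 0]}
    - {"hand": 1, "dp": [1, -5.5, 2], "twist": [0, 0, 0]}
    - {"hand": 1, "dp": [1.5, -5.5, 2], "twist": [0, 0, 0]}
    - {"hand": 1, "dp": [1, -6, 0], "twist": [0, 0, 0]}
    - {"hand": 1, "dp": [0, -6, 0], "twist": [0, 0, 0]}
    - {"hand": 1, "dp": [0, -6, 0], "twist": [0, 0, 0]}
    - {"hand": 1, "dp": [0, -6, 0], "twist": [0, 0, 0]}
    - {"hand": 1, "dp": [0, -6, 0], "twist": [0, 0, 0]}
    - {"hand": 1, "dp": [0, -6, -1], "twist": [0, 0, -0.05]}
    - {"hand": 1, "dp": [-1.5, -6, -3], "twist": [0, 0, -0.05]}
    - {"hand": 1, "dp": [-1.5, -6, -5], "twist": [0, 0, -0.05]}
    - {"hand": 1, "dp": [-1, -5, -5], "twist": [0, 0, 0]}

```text
time_s: 2.62
position: [0.4044, -0.3073, 0.2803]
ee_rot: [3.141, 0.003, 2.913]
ft_force: [1.2, 0.3, -0.2]
opening: 0.0856
grasp_force: 0.0
```

Request:
jog_arm:
  commands:
    - {"hand": 0.5, "dp": [0, -1, -3], "twist": [0, 0, 0]}
    - {"hand": 0.5, "dp": [0, 0, 0], "twist": [0, 0, 0]}
    - {"hand": 0.5, "dp": [0, 0, 0], "twist": [0, 0, 0]}

```text
time_s: 3.0
position: [0.4047, -0.3161, 0.2519]
ee_rot: [3.141, 0.001, 2.913]
ft_force: [0.3, 0.7, 0.3]
opening: 0.0425
grasp_force: 0.0
```

```bash
python3 - <<'E'
from h import *
im,K,M=cam("wrist"); cv2.imwrite("pics/w2.png",im); np.savez("w2.npz",K=K,M=M)
o=arm.get_obs(); print(o["joints"],o["position"],o["ee_rot"])
E
```

```text
[-0.20886608  0.19901853  0.91015355  1.84792296 -0.17133004  1.17377588
  2.10028625] [ 0.40483625 -0.31633629  0.25232375] [3.14147797e+00 2.31526407e-03 2.91299323e+00]
```

View pics/w2.png

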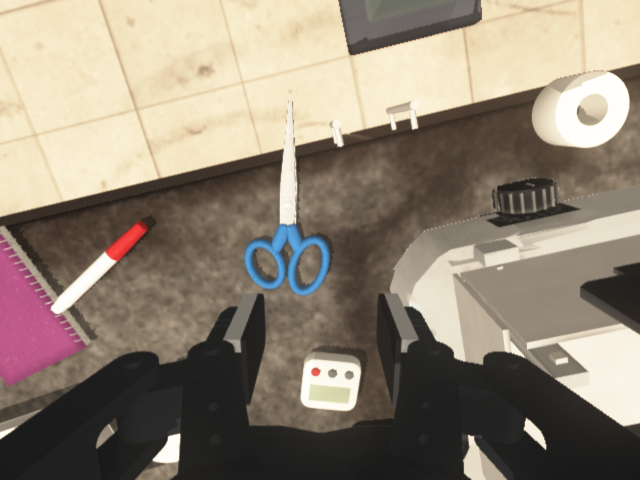

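```bash
python3 - <<'E'
from h import *
d=np.load("w2.npz");K,M=d["K"],d["M"]; im=cv2.imread("pics/w2.png")
hsv=cv2.cvtColor(im,cv2.COLOR_BGR2HSV)
m=cv2.inRange(hsv,(95,120,60),(125,255,255)); m[:210]=0;m[310:]=0;m[:,:230]=0;m[:,345:]=0
px=np.argwhere(m)[:,::-1]
top=np.argwhere(m); 
P=ray(K,M,px,.0045)[:,:2]
tip=ray(K,M,(291,92),.0045)[0,:2]; bl=ray(K,M,[(289,205),(290,150)],.0045)[:,:2]
ax=bl[0]-tip; ax/=np.linalg.norm(ax); n=np.array([-ax[1],ax[0]])
print("tip",tip,"axis ang",np.degrees(np.arctan2(ax[1],ax[0])), "bl",bl)
s=(P-tip)@ax; t=(P-tip)@n
print("along",s.min(),s.max(),"across",t.min(),t.max())
print("origin est from end", tip+ax*(s.max()-.0985), "width mid",(t.min()+t.max())/2)
E
```

```text
tip [ 0.30132533 -0.31886332] axis ang -15.321697110613865 bl [[ 0.40169665 -0.34636266]
 [ 0.35097758 -0.33244092]]
along 0.12394857506542088 0.19757713328973547 across -0.043761491737135075 0.041723633200018664
origin est from end [ 0.39688101 -0.34504329] width mid -0.0010189292685582052
```

Request:
jog_arm:
  commands:
    - {"hand": 0.4, "dp": [1.2, -3.4, -2], "twist": [0, 0, -0.04]}
    - {"hand": 0.4, "dp": [0, 0, -5], "twist": [0, 0, 0]}
    - {"hand": 0.4, "dp": [0, 0, -6], "twist": [0, 0, 0]}
    - {"hand": 0.4, "dp": [0, 0, -6], "twist": [0, 0, 0]}
    - {"hand": 0.4, "dp": [0, 0, -4], "twist": [0, 0, 0]}
    - {"hand": 0.4, "dp": [0, 0, -1], "twist": [0, 0, 0]}
    - {"hand": 0.4, "dp": [0, 0, 0], "twist": [0, 0, 0]}
  force: 40

```text
time_s: 3.92
position: [0.4165, -0.3514, 0.0123]
ee_rot: [-3.141, 0.002, 2.871]
ft_force: [0.7, 0.4, 0.1]
opening: 0.0344
grasp_force: 0.0
```

Request:
jog_arm:
  commands:
    - {"hand": 0.4, "dp": [0, 0.1, -0.6], "twist": [0, 0, 0]}
    - {"hand": 0.4, "dp": [0, 0, -0.4], "twist": [0, 0, 0]}
    - {"hand": 0.1, "dp": [0, 0, 0], "twist": [0, 0, 0]}
    - {"hand": 0.05, "dp": [0, 0, 0], "twist": [0, 0, 0]}
    - {"hand": 0.05, "dp": [0, 0, 0], "twist": [0, 0, 0]}
    - {"hand": 0.05, "dp": [0, 0, 0], "twist": [0, 0, 0]}
  force: 40

```text
time_s: 4.68
position: [0.4152, -0.3504, 0.0012]
ee_rot: [3.142, 0.0, 2.87]
ft_force: [0.3, 0.6, 2.4]
opening: 0.0137
grasp_force: 39.1
```

Request:
jog_arm:
  commands:
    - {"hand": 0.05, "dp": [0, 0, 2], "twist": [0, 0, 0]}
    - {"hand": 0.05, "dp": [0, 0, 5], "twist": [0, 0, 0]}
    - {"hand": 0.05, "dp": [0, 0, 6], "twist": [0, 0, 0]}
    - {"hand": 0.05, "dp": [0, 0, 6], "twist": [0, 0, 0]}
    - {"hand": 0.05, "dp": [0, 1, 6], "twist": [0, 0, 0]}
    - {"hand": 0.05, "dp": [0.5, 3, 5], "twist": [0, 0, 0]}
    - {"hand": 0.05, "dp": [0.5, 5, 3], "twist": [0, 0, 0]}
    - {"hand": 0.05, "dp": [0.5, 6, 2], "twist": [0, 0, -0.1]}
    - {"hand": 0.05, "dp": [0.5, 6, 1], "twist": [0, 0, -0.13]}
    - {"hand": 0.05, "dp": [0, 6, 0], "twist": [0, 0, -0.13]}
    - {"hand": 0.05, "dp": [0, 6, 0], "twist": [0, 0, -0.13]}
    - {"hand": 0.05, "dp": [0, 6, 0], "twist": [0, 0, -0.13]}

```text
time_s: 6.18
position: [0.4342, 0.0248, 0.3585]
ee_rot: [3.139, -0.001, 2.275]
ft_force: [0.9, 0.2, 0.7]
opening: 0.0138
grasp_force: 39.1
```

Request:
jog_arm:
  commands:
    - {"hand": 0.05, "dp": [0, 6, 0], "twist": [0, 0, -0.13]}
    - {"hand": 0.05, "dp": [0, 6, 0], "twist": [0, 0, -0.13]}
    - {"hand": 0.05, "dp": [0, 6, -1], "twist": [0, 0, -0.13]}
    - {"hand": 0.05, "dp": [0, 6, -2], "twist": [0, 0, -0.13]}
    - {"hand": 0.05, "dp": [0, 5, -4], "twist": [0, 0, -0.13]}
    - {"hand": 0.05, "dp": [0, 3.5, -4], "twist": [0, 0, -0.03]}
    - {"hand": 0.05, "dp": [0, 0, 0], "twist": [0, 0, 0]}
    - {"hand": 0.05, "dp": [0, 0, 0], "twist": [0, 0, 0]}

```text
time_s: 7.18
position: [0.4358, 0.3459, 0.2499]
ee_rot: [3.139, -0.001, 1.599]
ft_force: [0.7, 0.2, -0.5]
opening: 0.0139
grasp_force: 39.2
```

```bash
python3 - <<'E'
from h import *
im,K,M=cam("wrist"); cv2.imwrite("pics/w3.png",im); np.savez("w3.npz",K=K,M=M)
o=arm.get_obs(); print(o["joints"],o["position"],o["ee_rot"])
E
```

```text
[-0.9917086   0.22111983  0.28899141  1.74650769 -0.06703904  1.18012197
 -0.65645761] [0.43618126 0.34579589 0.25057084] [ 3.13850490e+00 -1.78101943e-03  1.59838011e+00]
```

View pics/w3.png

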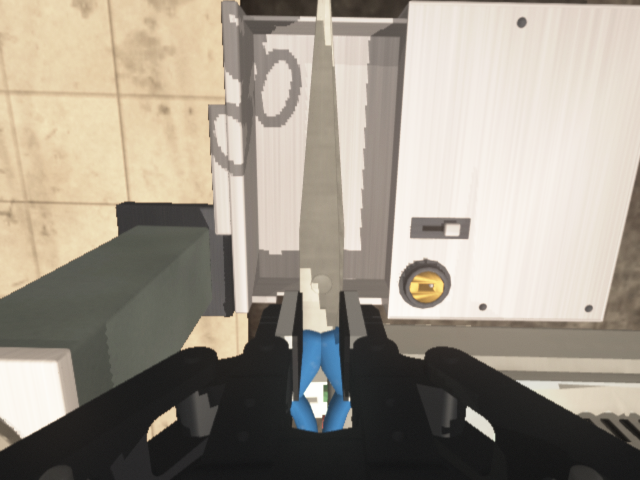

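```bash
python3 - <<'E'
from h import *
d=np.load("w3.npz");K,M=d["K"],d["M"]; im=cv2.imread("pics/w3.png")
for n,uv,z in [("front L?",(409,3),.085),("front R corner",(388,318),.085),("back R",(604,321),.085),("drawer front out L",(223,3),.081),("dfront in top L",(241,3),.081),("dfront in top R",(247,310),.081),("dfront out R",(238,312),.081),("lip near",(214,232),.08),("lip far",(208,106),.08),("left wall top inner",(300,36),.062),("left wall top outer",(300,17),.062),("right wall top",(300,297),.062),("catch",(450,229),.09)]:
    print(n,ray(K,M,uv,z).round(4)[0])
hsv=cv2.cvtColor(im,cv2.COLOR_BGR2HSV)
m=cv2.inRange(hsv,(15,120,100),(35,255,255)); m[:255]=0;m[320:]=0;m[:,:390]=0;m[:,460:]=0
c,s,a=cv2.minAreaRect(np.argwhere(m)[:,::-1].astype(np.float32)); print("plug",c,s,ray(K,M,c,.093))
o=im[255:320,390:460]
cv2.imwrite("pics/c.png",cv2.resize(o,None,fx=6,fy=6,interpolation=2))
E
```

```text
front L? [0.4915 0.4986 0.085 ]
front R corner [0.4946 0.2639 0.085 ]
back R [0.6762 0.2661 0.085 ]
drawer front out L [0.3645 0.496  0.081 ]
dfront in top L [0.3768 0.4964 0.081 ]
dfront in top R [0.3762 0.2661 0.081 ]
dfront out R [0.3685 0.264  0.081 ]
lip near [0.351  0.3329 0.08  ]
lip far [0.3507 0.4284 0.08  ]
left wall top inner [0.4167 0.4807 0.062 ]
left wall top outer [0.4165 0.4934 0.062 ]
right wall top [0.4198 0.2708 0.062 ]
catch [0.5359 0.343  0.09  ]
plug (426.5, 287.0) (30.0, 33.0) [[0.52167459 0.29574534 0.093     ]]
```

View pics/c.png

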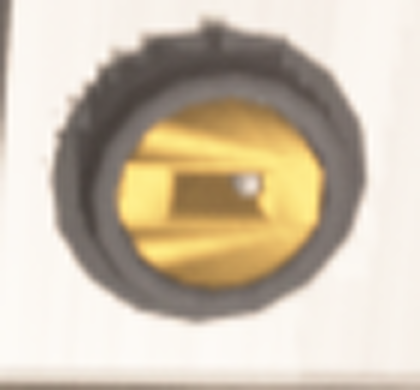

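Request:
jog_arm:
  commands:
    - {"hand": 0.05, "dp": [-0.2, 1.8, -3], "twist": [0, 0, -0.03]}
    - {"hand": 0.05, "dp": [0, 0, -5], "twist": [0, 0, 0]}
    - {"hand": 0.05, "dp": [0, 0, -5], "twist": [0, 0, 0]}
    - {"hand": 0.05, "dp": [0, 0, -4], "twist": [0, 0, 0]}
    - {"hand": 0.05, "dp": [0, 0, -2], "twist": [0, 0, 0]}
    - {"hand": 0.05, "dp": [0, 0, 0], "twist": [0, 0, 0]}
    - {"hand": 0.05, "dp": [0, 0, 0], "twist": [0, 0, 0]}

```text
time_s: 8.1
position: [0.4346, 0.3655, 0.061]
ee_rot: [3.138, -0.004, 1.569]
ft_force: [0.5, -0.3, -0.7]
opening: 0.0138
grasp_force: 39.2
```

Request:
jog_arm:
  commands:
    - {"hand": 0.05, "dp": [0, -0.2, -1.5], "twist": [0, 0, 0]}
    - {"hand": 0.05, "dp": [0, 0, -1.5], "twist": [0, 0, 0]}
    - {"hand": 0.05, "dp": [0, 0, -1], "twist": [0, 0, 0]}
    - {"hand": 0.05, "dp": [0, 0, -0.3], "twist": [0, 0, 0]}
    - {"hand": 0.05, "dp": [0, 0, 0], "twist": [0, 0, 0]}

```text
time_s: 8.72
position: [0.4332, 0.3628, 0.0161]
ee_rot: [3.141, -0.0, 1.57]
ft_force: [-1.4, -1.0, 3.6]
opening: 0.014
grasp_force: 40.1
```

Request:
jog_arm:
  commands:
    - {"hand": 0.35, "dp": [0, 0, 0.1], "twist": [0, 0, 0]}
    - {"hand": 0.35, "dp": [0, 0, 0], "twist": [0, 0, 0]}
    - {"hand": 0.35, "dp": [0, 0, 0], "twist": [0, 0, 0]}
    - {"hand": 0.35, "dp": [0, 0, 2], "twist": [0, 0, 0]}
    - {"hand": 0.35, "dp": [0, 0, 4], "twist": [0, 0, 0]}
    - {"hand": 0.35, "dp": [0, 0, 5], "twist": [0, 0, 0]}
    - {"hand": 0.1, "dp": [0, 0, 4], "twist": [0, 0, 0]}
    - {"hand": 0, "dp": [-2, 0, 2], "twist": [0, 0, 0]}
    - {"hand": 0, "dp": [-4, 1, 0], "twist": [0, 0, 0]}
    - {"hand": 0, "dp": [-3, 0.5, 0], "twist": [0, 0, 0]}
    - {"hand": 0, "dp": [0, 0, 0], "twist": [0, 0, 0]}

```text
time_s: 10.1
position: [0.3403, 0.379, 0.1868]
ee_rot: [-3.141, -0.001, 1.575]
ft_force: [0.3, 0.7, -0.8]
opening: 0.0002
grasp_force: 0.0
```

```bash
python3 - <<'E'
from h import *
im,K,M=cam("wrist"); cv2.imwrite("pics/w4.png",im)
o=arm.get_obs(); print(o["joints"],o["position"],o["ee_rot"])
hsv=cv2.cvtColor(im,cv2.COLOR_BGR2HSV)
E
```

```text
[-1.13190266  0.1932417   0.24158024  1.92614902 -0.05395907  1.02678772
 -0.86477456] [0.34212997 0.37843303 0.18689787] [ 3.14078763e+00 -1.32450862e-03  1.57279631e+00]
```

View pics/w4.png

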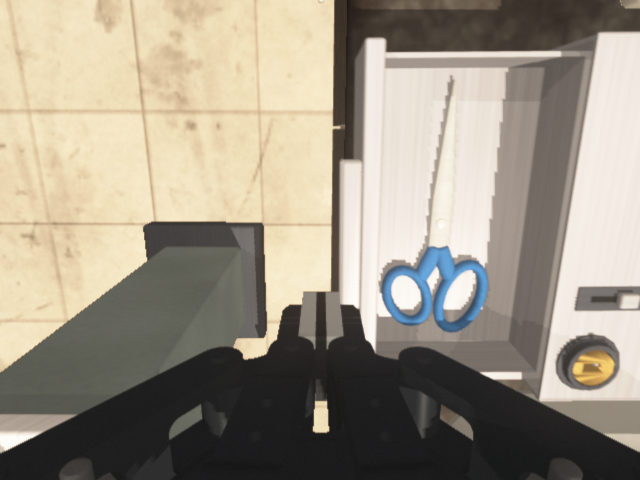

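Request:
jog_arm:
  commands:
    - {"hand": 0, "dp": [-2.2, 0.3, -2], "twist": [0, 0, 0]}
    - {"hand": 0, "dp": [-0.5, 0, -5], "twist": [0, 0, 0]}
    - {"hand": 0, "dp": [0, 0, -5], "twist": [0, 0, 0]}
    - {"hand": 0, "dp": [0, 0, 0], "twist": [0, 0, 0]}
    - {"hand": 0, "dp": [2, 0, 0], "twist": [0, 0, 0]}
    - {"hand": 0, "dp": [2, 0, 0], "twist": [0, 0, 0]}
    - {"hand": 0, "dp": [2, 0, 0], "twist": [0, 0, 0]}
    - {"hand": 0, "dp": [2, 0, 0], "twist": [0, 0, 0]}
    - {"hand": 0, "dp": [2, 0, 0], "twist": [0, 0, 0]}
    - {"hand": 0, "dp": [1.5, 0, 0], "twist": [0, 0, 0]}
    - {"hand": 0, "dp": [0, 0, 0], "twist": [0, 0, 0]}

```text
time_s: 11.52
position: [0.4336, 0.3798, 0.0668]
ee_rot: [3.138, 0.0, 1.568]
ft_force: [-0.5, 0.4, 1.4]
opening: 0.0
grasp_force: 0.0
```

Request:
jog_arm:
  commands:
    - {"hand": 0, "dp": [1, 0, 0], "twist": [0, 0, 0]}
    - {"hand": 0, "dp": [0.6, 0, 0], "twist": [0, 0, 0]}
    - {"hand": 0, "dp": [0.4, 0, 0], "twist": [0, 0, 0]}
    - {"hand": 0, "dp": [0, 0, 0], "twist": [0, 0, 0]}

```text
time_s: 12.02
position: [0.4513, 0.3808, 0.0667]
ee_rot: [3.14, -0.001, 1.57]
ft_force: [-0.2, 0.2, 0.7]
opening: 0.0002
grasp_force: 0.4
```

Request:
jog_arm:
  commands:
    - {"hand": 0, "dp": [0.4, 0, 0], "twist": [0, 0, 0]}
    - {"hand": 0, "dp": [0.3, 0, 0], "twist": [0, 0, 0]}
    - {"hand": 0, "dp": [0, 0, 0], "twist": [0, 0, 0]}

```text
time_s: 12.4
position: [0.4539, 0.381, 0.0665]
ee_rot: [-3.135, 0.001, 1.572]
ft_force: [-9.4, -1.7, 4.9]
opening: -0.0001
grasp_force: 4.9
```

Request:
jog_arm:
  commands:
    - {"hand": 0, "dp": [0.4, 0, 0], "twist": [0, 0, 0]}
    - {"hand": 0, "dp": [0, 0, 0], "twist": [0, 0, 0]}
    - {"hand": 0, "dp": [0, 0, 0], "twist": [0, 0, 0]}

```text
time_s: 12.78
position: [0.4541, 0.381, 0.0664]
ee_rot: [-3.128, 0.003, 1.573]
ft_force: [-17.3, -3.5, 10.9]
opening: -0.0002
grasp_force: 8.6
```

Request:
jog_arm:
  commands:
    - {"hand": 0, "dp": [-3, 0, 0], "twist": [0, 0, 0]}
    - {"hand": 0, "dp": [-3, 0, 3], "twist": [0, 0, 0.1]}
    - {"hand": 0.5, "dp": [0, -2, 6], "twist": [0, 0, 0.16]}
    - {"hand": 1, "dp": [0.5, -4, 5], "twist": [0, 0, 0.16]}
    - {"hand": 1, "dp": [1, -4, 2], "twist": [0, 0, 0.16]}
    - {"hand": 1, "dp": [1, -4, 2], "twist": [0, 0, 0.16]}
    - {"hand": 1, "dp": [1, -4, 1], "twist": [0, 0, 0.16]}
    - {"hand": 1, "dp": [1, -4, 0], "twist": [0, 0, 0.16]}
    - {"hand": 1, "dp": [0.5, 0, 0], "twist": [0, 0, 0.16]}
    - {"hand": 1, "dp": [0, 0, 0], "twist": [0, 0, 0.16]}
    - {"hand": 1, "dp": [0, 0, 0], "twist": [0, 0, 0.16]}
    - {"hand": 1, "dp": [0, 0, 0], "twist": [0, 0, 0]}

```text
time_s: 14.28
position: [0.4528, 0.1625, 0.2555]
ee_rot: [3.14, 0.001, 3.108]
ft_force: [-0.3, -0.5, 0.1]
opening: 0.0855
grasp_force: 0.0
```

```bash
python3 - <<'E'
from h import *
im,K,M=cam("wrist"); cv2.imwrite("pics/w5.png",im); np.savez("w5.npz",K=K,M=M)
o=arm.get_obs(); print(o["joints"],o["position"],o["ee_rot"])
E
```

```text
[-0.66845275  0.07209544  0.24933739  1.90001241 -0.02037184  1.17025668
  1.12500834] [0.45254902 0.16245722 0.25534632] [3.14004064e+00 9.39260628e-04 3.10762423e+00]
```

View pics/w5.png

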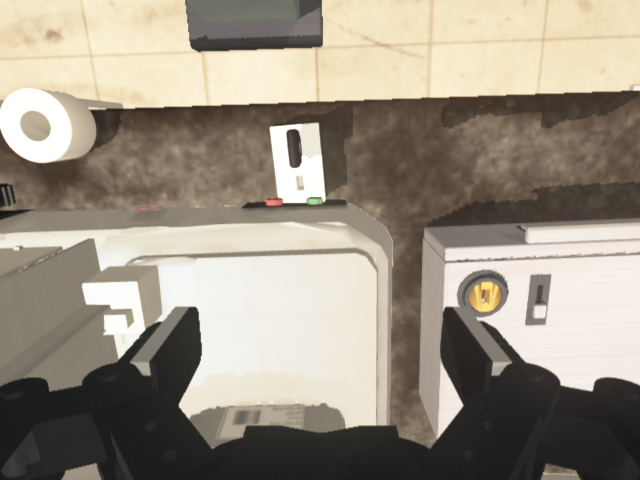

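```bash
python3 - <<'E'
from h import *
d=np.load("w5.npz");K,M=d["K"],d["M"]; im=cv2.imread("pics/w5.png"); print("cam",M[:3,3])
g=cv2.cvtColor(im,cv2.COLOR_BGR2GRAY); R0=(slice(118,206),slice(262,335))
s=g[R0]
def fin(m,z,name):
    n,l,st,c=cv2.connectedComponentsWithStats(m.astype(np.uint8)); k=1+st[1:,4].argmax()
    px=np.argwhere(l==k)[:,::-1]+[262,118]
    P=ray(K,M,px,z)[:,:2]; r=cv2.minAreaRect((P*1000).astype(np.float32)); print(name,st[k],"c",r[0],"size",r[1],"ang",r[2],"mean",P.mean(0)); return px
W=fin(s>185,.036,"white")
sub=g[124:172,284:306]; D=fin((np.pad(sub,((6,34),(22,29)),constant_values=255)<70),.080,"dark")
for r in range(118,208,3): print(r,' '.join(f"{x:3d}" for x in g[r,266:334:2]))
for n,uv,z in [("slot",(300,184),.036),("plug",(484,295),.093)]: print(n,ray(K,M,uv,z))
hsv=cv2.cvtColor(im,cv2.COLOR_BGR2HSV)
m=cv2.inRange(hsv,(15,120,100),(35,255,255)); m[:265]=0;m[325:]=0;m[:,:455]=0;m[:,515:]=0
px=np.argwhere(m)[:,::-1].astype(np.float32); c,_=cv2.minEnclosingCircle(px); r=cv2.minAreaRect(px); print("plug",c,r,ray(K,M,c,.093),ray(K,M,r[0],.093))
E
```

```text
cam [0.38307546 0.1651613  0.39890033]
white [   8    5   56   80 3162] c (414.80340576171875, 144.8260040283203) size (68.97528076171875, 42.868896484375) ang 3.1786258220672607 mean [0.41472825 0.14497748]
dark [ 25  12  14  36 217] c (398.10137939453125, 145.05947875976562) size (26.582847595214844, 8.822611808776855) ang 2.7184126377105713 mean [0.39611881 0.14617141]
118  90  89  80  75  71  72  69  72  71  74  72  72  70  65  57  55  56  58  58  63  64  63  62  60  59  59  62  60  59  59  56  59  58  59
121  93  94  86  77  76  76  73  74  76  77  70  57  57  57  56  57  60  61  60  62  61  60  56  54  58  61  59  56  58  57  58  61  60  61
124  86  85  85  79  68  53  53  51  61  73  83 105 118 140 179 205 240 247 202 215 211 218 227 232 232 232 190  54  62  61  61  63  63  61
127  91  89 250 254 254 254 255 255 255 255 255 255 255 255 255 255 255 255 235 234 234 234 234 234 234 234 227  57  64  65  65  66  64  62
130  95  87 251 255 255 255 255 255 255 255 254 123  65  58  53  74 223 238 234 234 234 234 234 234 234 234 229  65  64  65  66  67  66  63
133 101  92 230 255 255 2
[... 3067 characters left out ...]
 92  96  93  91  96 110 184 255 255 255 255 255 255 255 255 255 255 255 219 166 180 181 179 177 161 160 197 255 107  94  98  98
202 134 168 169 170 168 151 146 144 137 240 240 240 240 240 240 241 240 240 240 240 168 176 195 202 203 193 175 179 129  87  62  61  60  60
205  73 123 124 124 121 110 101  85  62  59  59  59  60  60  63  64  62  64  64  65  67  71  76  80  82  81  77  77  78  78  79  81  80  81
slot [[0.43201666 0.14591984 0.036     ]]
plug [[0.51986984 0.29491356 0.093     ]]
plug (484.7550964355469, 295.88775634765625) ((485.00006103515625, 296.5000305175781), (28.991378784179688, 31.819805145263672), 45.0) [[0.52067746 0.29559199 0.093     ]] [[0.52122738 0.29583472 0.093     ]]
```

```bash
python3 - <<'E'
from h import *
d=np.load("w5.npz");K,M=d["K"],d["M"]
p=ray(K,M,[(293.3,148.5),(292,133),(295.15-.8,160),(286.5,133),(289.3,160),(297.5,133),(301,160)],.080)[:,:2]; print(p.round(4).tolist())
for a,b in((1,2),(3,4),(5,6)): v=p[b]-p[a]; print(np.degrees(np.arctan2(v[1],v[0])))
e=ray(K,M,[(269.5,127),(278.5,193),(318.6,127),(323.8,184)],.036)[:,:2]; print(e.round(4).tolist())
for a,b in((0,1),(2,3)): v=e[b]-e[a]; print(np.degrees(np.arctan2(v[1],v[0])))
s=ray(K,M,[(300.3,182.5)],.036)[0,:2]; a=np.radians(3.5); print("slot",s,"key from slot",s-.032*np.array([np.cos(a),np.sin(a)]))
E
```

```text
[[0.3987, 0.1444], [0.3872, 0.144], [0.4074, 0.1448], [0.387, 0.1398], [0.4073, 0.1408], [0.3873, 0.1482], [0.4076, 0.1499]]
2.1507253770027934
2.9211674578478775
4.865875228224324
[[0.3821, 0.122], [0.4395, 0.1262], [0.3835, 0.1643], [0.4327, 0.1672]]
4.218143999776321
3.4444953659880553
slot [0.43068625 0.14625108] key from slot [0.39874594 0.14429753]
```

Request:
jog_arm:
  commands:
    - {"hand": 0.5, "dp": [-4, -1.8, 0], "twist": [0, 0, 0.09]}
    - {"hand": 0.5, "dp": [-1.4, 0, -4], "twist": [0, 0, 0]}
    - {"hand": 0.5, "dp": [0, 0, -5], "twist": [0, 0, 0]}
    - {"hand": 0.5, "dp": [0, 0, -4], "twist": [0, 0, 0]}
    - {"hand": 0.5, "dp": [0, 0, -2.5], "twist": [0, 0, 0]}
    - {"hand": 0.5, "dp": [0, 0, 0], "twist": [0, 0, 0]}
    - {"hand": 0.5, "dp": [0, 0, 0], "twist": [0, 0, 0]}

```text
time_s: 15.2
position: [0.3989, 0.1449, 0.1009]
ee_rot: [3.14, 0.001, -3.083]
ft_force: [0.0, 0.3, -0.5]
opening: 0.0421
grasp_force: 0.0
```

Request:
jog_arm:
  commands:
    - {"hand": 0.5, "dp": [0, 0, -3], "twist": [0, 0, 0]}
    - {"hand": 0.5, "dp": [0, 0, -2.3], "twist": [0, 0, 0]}
    - {"hand": 0.5, "dp": [0, 0, 0], "twist": [0, 0, 0]}
    - {"hand": 0.3, "dp": [0, 0, 0], "twist": [0, 0, 0]}
    - {"hand": 0.15, "dp": [0, 0, 0], "twist": [0, 0, 0]}
    - {"hand": 0.0, "dp": [0, 0, 0], "twist": [0, 0, 0]}
    - {"hand": 0.0, "dp": [0, 0, 0], "twist": [0, 0, 0]}
    - {"hand": 0.0, "dp": [0, 0, 0], "twist": [0, 0, 0]}
  force: 90

```text
time_s: 16.2
position: [0.3988, 0.1446, 0.048]
ee_rot: [3.14, 0.001, -3.083]
ft_force: [-1.2, -1.8, 6.1]
opening: 0.0073
grasp_force: 87.7
```

Request:
jog_arm:
  commands:
    - {"hand": 0.0, "dp": [0, 0, 1], "twist": [0, 0, 0]}
    - {"hand": 0.0, "dp": [0, 0, 2], "twist": [0, 0, 0]}
    - {"hand": 0.0, "dp": [0, 0, 4], "twist": [0, 0, 0]}
    - {"hand": 0.0, "dp": [0, 0, 5], "twist": [0, 0, 0]}
    - {"hand": 0.0, "dp": [2, 3, 0.2], "twist": [0, 0, -0.05]}
    - {"hand": 0.0, "dp": [3.5, 4.5, 0], "twist": [0, 0, 0]}
    - {"hand": 0.0, "dp": [3.5, 4, 0], "twist": [0, 0, 0]}
    - {"hand": 0.0, "dp": [2.5, 3, 0], "twist": [0, 0, 0]}
    - {"hand": 0.0, "dp": [0.7, 0.6, 0], "twist": [0, 0, 0]}
    - {"hand": 0.0, "dp": [0, 0, 0], "twist": [0, 0, 0]}
    - {"hand": 0.0, "dp": [0, 0, 0], "twist": [0, 0, 0]}

```text
time_s: 17.58
position: [0.5191, 0.2939, 0.1689]
ee_rot: [-3.142, -0.002, -3.134]
ft_force: [0.2, -0.2, -0.7]
opening: 0.0079
grasp_force: 87.7
```

```bash
python3 - <<'E'
from h import *
im,K,M=cam("wrist"); cv2.imwrite("pics/w6.png",im); np.savez("w6.npz",K=K,M=M)
o=arm.get_obs(); print(o["joints"],o["position"],o["ee_rot"],o["ft_force"],o["opening"])
p=np.array(o["position"])
print("key head top/ shoulder / nose expected px",proj(K,M,[p+[0,0,.032],p+[0,0,-.012],p+[0,0,-.036],[.5212,.2958,.093]]))
hsv=cv2.cvtColor(im,cv2.COLOR_BGR2HSV)
m=cv2.inRange(hsv,(15,120,100),(35,255,255)); n,l,st,c=cv2.connectedComponentsWithStats(m)
for k in range(1,n):
    if st[k,4]>60: print(st[k],c[k])
u,v=proj(K,M,[p+[0,0,-.024]])[0].astype(int); g=cv2.cvtColor(im,cv2.COLOR_BGR2GRAY)
for r in range(v-48,v+26,4): print(r,' '.join(f"{x:3d}" for x in g[r,u-40:u+42:3]))
print(u)
E
```

```text
[-0.74329184  0.36357541  0.19946456  1.74358429 -0.08282364  1.04381219
  1.06384593] [0.51911647 0.29402895 0.16901165] [ 3.14136746e+00 -1.63278253e-03 -3.13380443e+00] [-0.50609414  0.46568858 -0.94508325] 0.00790492822844576
key head top/ shoulder / nose expected px [[318.61413157 358.84883621]
 [319.06270019 300.81523924]
 [319.22381056 279.9715733 ]
 [322.50178627 258.035422  ]]
[ 300  236   46   44 1310] [322.20229008 256.5480916 ]
241 241 241 240 224 137 135  87 127 125 128 204 158 194 220 221 220 222 220 160 203 122 125 118  73  85  86 154 237
245 238 238 238 148 141 101 131 126 109 194 219 172 194 219 218 221 220 220 179 221 191 110 127 118  79  87 127 234
249 238 238 237 142 142 111 127 104 142 180 221 183 193 104  76  89 106 223 193 227 178 128 113 123  97  89 122 212
253 235 236 233 140 129 133 124 128 151 159 211 194 197 133 141  97 108 226 206 220 168 139 104 130 119  86  87 168
257 239 240 237 142 128 131 114 142 159 164 200 207 198 129 112 119 126 226 221 212 167 150 122 126 117  91 119 232
261 239 239 239 139 128 136 121 128 167 174 185 213 199 135 164 145 126 228 
[... 851 characters left out ...]

293 235 234 234 233 230 122 122 121 118  59  38  40  39  40  41  40  40  41  44 116 123 124 123 129 235 235 235 236
297 237 237 237 237 204 122 122 120 118  54  36  40  40  38  39  40  39  41  42  86 124 123 123 124 233 237 237 238
301 229 228 235 237 147 122 121 121 120  42  37  38  38  39  38  38  39  40  39  65 122 123 123 125 222 237 238 238
305  55  53  57  54 118 121 121 121 114  41  36  37  38  37  38  38  38  37  42  55 122 122 122 122 115  63  62  63
309  43  41  41  47 120 120 121 121 118  39  36  36  36  36  37  36  38  38  39  46 123 122 122 122 119  49  50  48
313  43  38  38  58 119 120 121 121 113  36  36  36  35  37  36  37  38  36  37  42 121 121 121 122 121  49  49  48
319
```

Request:
jog_arm:
  commands:
    - {"hand": 0.0, "dp": [0.2, 0.1, -1], "twist": [0, 0, 0]}
    - {"hand": 0.0, "dp": [0, 0, -1.6], "twist": [0, 0, 0]}
    - {"hand": 0.0, "dp": [0, 0, -1], "twist": [0, 0, 0]}
    - {"hand": 0.0, "dp": [0, 0, 0], "twist": [0, 0, 0]}
    - {"hand": 0.0, "dp": [0, 0, 0], "twist": [0, 0, 0]}

```text
time_s: 18.25
position: [0.5219, 0.2965, 0.1328]
ee_rot: [3.141, -0.001, -3.132]
ft_force: [0.2, 0.4, -0.2]
opening: 0.0079
grasp_force: 87.7
```

```bash
python3 - <<'E'
from h import *
im,K,M=cam("wrist"); cv2.imwrite("pics/w7.png",im)
o=arm.get_obs(); print(o["position"],o["ee_rot"],o["ft_force"])
p=np.array(o["position"])
print(proj(K,M,[p+[0,0,-.012],p+[0,0,-.036],[.5212,.2954,.093]]))
g=cv2.cvtColor(im,cv2.COLOR_BGR2GRAY)
for r in range(240,306,3): print(r,' '.join(f"{x:3d}" for x in g[r,290:354:2]))
E
```

```text
[0.52208688 0.2966025  0.13310429] [ 3.14050717e+00 -4.36074593e-04 -3.13252915e+00] [ 0.23539329 -0.22989874 -1.16506474]
[[318.95385234 301.26009129]
 [319.08402472 280.30079214]
 [316.62443047 275.46571522]]
240 142 121 126 125 124 121 112  93  83  78  67  66  66  67  68  67  66  66  68  71  73  78  84  82  82  81  87 101 107 154 230 235
243 129 128 127 123 106  82  71  73  80  87 102 107 112 117 117 116 110 101  92  82  71  68  69  75  82  82  84  84  82 106 175 197
246 130 124 105  74  69  91 116 123 122 122 122 122 122 122 122 120 119 119 118 117 118 115 103  71  64  70  79  82  83  83  84 130
249 111  76  79 102 123 124 123 122 121 120 143 162 190 151 159 157 139 143 124 123 124 121 118 117 106  79  67  69  81  80  80  79
252  74 107 126 125 120 120 120 125 123 166 212 217 220 223 221 220 220 219 202 135 125 122 120 121 117 115 106  75  72  81  82  81
255 119 130 125 123 119 192 194 171 139 190 211 220 222 220 220 220 219 222 214 152 157 186 189 133 122 120 117  96  71  71  80  82
258 135 127 123 107 188 224 209 179 146 188 216 220 219 219 218 218 222 222 215 154 166 196 221 1
[... 1314 characters left out ...]
 197 188 170 136  90 127 122 119 111 110
291 121 118 109 125 144 148 152 156 142  75  37  37  37  37  35  37  37  37  38  37  36  61 140 150 135 109 122 120 117 117 106 117
294 122 121 121 122 120 122 122 120  54  36  37  37  37  36  36  36  36  36  34  37  36  38  42 111 121 120 121 120 120 120 118 207
297 114 121 121 120 121 121 119 118  51  35  34  36  36  37  36  37  35  36  35  37  36  35  40  85 121 119 120 120 123 122 174 233
300 127 122 121 121 121 120 119 111  42  35  36  36  36  34  35  34  35  35  35  36  36  36  39  69 119 120 119 120 120 121 151 235
303 167 121 120 120 120 121 115 108  39  34  33  33  34  34  37  34  35  36  35  36  32  34  38  56 121 120 120 122 121 122 129 210
```

Request:
jog_arm:
  commands:
    - {"hand": 0.0, "dp": [-0.07, -0.1, 0], "twist": [0, 0, 0]}
    - {"hand": 0.0, "dp": [0, 0, 0], "twist": [0, 0, 0]}
    - {"hand": 0.0, "dp": [0, 0, -0.3], "twist": [0, 0, 0]}
    - {"hand": 0.0, "dp": [0, 0, -0.3], "twist": [0, 0, 0]}
    - {"hand": 0.0, "dp": [0, 0, -0.3], "twist": [0, 0, 0]}
    - {"hand": 0.0, "dp": [0, 0, 0], "twist": [0, 0, 0]}

```text
time_s: 19.05
position: [0.5208, 0.2953, 0.1233]
ee_rot: [3.141, -0.002, -3.132]
ft_force: [-0.5, -0.1, 0.3]
opening: 0.0077
grasp_force: 87.7
```

Request:
jog_arm:
  commands:
    - {"hand": 0.0, "dp": [0, 0, -0.3], "twist": [0, 0, 0]}
    - {"hand": 0.0, "dp": [0, 0, -0.3], "twist": [0, 0, 0]}
    - {"hand": 0.0, "dp": [0, 0, 0], "twist": [0, 0, 0]}

```text
time_s: 19.42
position: [0.5205, 0.2959, 0.1175]
ee_rot: [3.141, -0.002, -3.132]
ft_force: [-1.6, 0.7, 0.6]
opening: 0.0078
grasp_force: 87.8
```

Request:
jog_arm:
  commands:
    - {"hand": 0.0, "dp": [0, 0, -0.4], "twist": [0, 0, 0]}
    - {"hand": 0.0, "dp": [0, 0, -0.4], "twist": [0, 0, 0]}
    - {"hand": 0.0, "dp": [0, 0, 0], "twist": [0, 0, 0]}

```text
time_s: 19.8
position: [0.5205, 0.2956, 0.1093]
ee_rot: [3.141, -0.002, -3.132]
ft_force: [-2.1, 1.0, 0.3]
opening: 0.0076
grasp_force: 87.8
```

Request:
jog_arm:
  commands:
    - {"hand": 0.0, "dp": [0, 0, -0.3], "twist": [0, 0, 0]}
    - {"hand": 0.0, "dp": [0, 0, -0.2], "twist": [0, 0, 0]}
    - {"hand": 0.0, "dp": [0, 0, 0], "twist": [0, 0, 0]}

```text
time_s: 20.18
position: [0.5206, 0.2957, 0.1049]
ee_rot: [3.141, -0.002, -3.132]
ft_force: [-4.1, 0.7, 4.8]
opening: 0.0077
grasp_force: 88.3
```

Request:
jog_arm:
  commands:
    - {"hand": 0.0, "dp": [0, 0, -0.3], "twist": [0, 0, 0]}
    - {"hand": 0.0, "dp": [0, 0, 0], "twist": [0, 0, 0]}
    - {"hand": 0.0, "dp": [0, 0, 0], "twist": [0, 0, 0]}

```text
time_s: 20.55
position: [0.5207, 0.2958, 0.1045]
ee_rot: [3.14, -0.002, -3.133]
ft_force: [-8.2, -1.8, 19.6]
opening: 0.008
grasp_force: 90.8
```

```bash
python3 - <<'E'
from h import *
im,K,M=cam("wrist"); cv2.imwrite("pics/w8.png",im)
o=arm.get_obs(); print(o["position"],o["ft_force"],o["ft_torque"])
g=cv2.cvtColor(im,cv2.COLOR_BGR2GRAY); a=cv2.cvtColor(cv2.imread("pics/w7.png"),cv2.COLOR_BGR2GRAY);b=cv2.cvtColor(cv2.imread("pics/w6.png"),cv2.COLOR_BGR2GRAY)
for r in range(262,400,4): print(r,g[r,302:344:4],a[r,302:344:4],b[r,302:344:4])
E
```

```text
[0.5206798  0.29580768 0.10448305] [-9.10799112 -1.52969474 19.03611351] [-0.35322662  2.11905265 -0.02837417]
262 [83 68 62 65 64 64 63 63 68 78 79] [219 157 178 173 173 173 148 135 156 130  89] [163 177 196 186 140 173 127 228 227 188 163]
266 [ 75 100 110 116  79  78  76  74  69  62  69] [221 169 170 137 139  92 144 136 148 123 117] [151 177 190 202 148 197 147 230 225 193 151]
270 [123 123 120  82  80  78  78  76  77  77  65] [215 180 175 136 112 134 130 138 143 123 122] [103 179 198 215 216 207 220 235 217 195 102]
274 [119 113 208 146 149 146 144 103  79  76  78] [207 191 175 115 113 114 128 144 136 124 120] [120  88 202 223 121 122 221 234 225 130 125]
278 [179 126 211 149 148 146 149 128 127 116  75] [193 188 165 120 113 113 147 143 131 127 127] [122 121 107 188 114 113 217 220 102 123 121]
282 [194 137 149 115  87  87 107 120 131 150 125] [181 199 151 143  88  87 123 132 131 130 133] [151 114 119 114  90  91 114 121 118 117 129]
286 [201 148  61  36  36  34  36  45 135 152 133] [188 204  65  38  37  38  38  53 197 169  96] [233 222  62  42  41  41  42  52 125 220 239]
290 [1
[... 2873 characters left out ...]
 30 30 27 36 36 31] [35 39 25 25 28 31 29 27 36 37 31] [34 38 25 27 30 31 29 29 37 40 31]
382 [34 37 24 26 35 37 38 32 36 38 31] [33 36 25 26 29 35 35 33 37 38 30] [34 37 25 27 27 30 34 34 37 37 32]
386 [36 38 26 27 42 42 38 32 37 38 31] [35 36 26 27 40 42 39 33 36 37 32] [33 38 26 27 28 41 39 33 38 38 31]
390 [45 37 36 41 43 40 38 33 38 37 30] [44 38 37 40 44 41 38 33 38 39 31] [45 37 38 39 44 43 40 33 39 38 33]
394 [ 65  37 136  39  41  40  38  62  77  66  31] [ 67  36 137  39  42  39  38  67  61  48  31] [ 65  38 143  39  42  41  38  65  60  46  32]
398 [ 99  42 225 226 224 224 225 227  85  90  32] [ 97  56 227 233 233 233 234 235  88  89  31] [102  56 233 232 231 231 231 233  90  89  31]
```

Request:
jog_arm:
  commands:
    - {"hand": 0.0, "dp": [0, 0, -0.3], "twist": [0, 0, 0]}
    - {"hand": 0.0, "dp": [0, 0, 0], "twist": [0, 0, 0]}
    - {"hand": 0.0, "dp": [0, 0, 0], "twist": [0, 0, 0]}
    - {"hand": 0.0, "dp": [0, 0, 0], "twist": [0, 0, 0]}
  force: 120

```text
time_s: 21.1
position: [0.5209, 0.2959, 0.1043]
ee_rot: [3.139, -0.002, -3.133]
ft_force: [-13.7, -4.2, 33.0]
opening: 0.0074
grasp_force: 119.1
```

Request:
jog_arm:
  commands:
    - {"hand": 0.0, "dp": [0, 0, 0.25], "twist": [0, 0, 0]}
    - {"hand": 0.0, "dp": [0, 0, 0], "twist": [0, 0, 0]}
    - {"hand": 0.0, "dp": [0, 0, 0], "twist": [0, 0, 0]}
    - {"hand": 0.0, "dp": [0, 0, 0], "twist": [0, 0, -0.1]}
    - {"hand": 0.0, "dp": [0, 0, 0], "twist": [0, 0, -0.1]}
    - {"hand": 0.0, "dp": [0, 0, 0], "twist": [0, 0, -0.1]}
    - {"hand": 0.0, "dp": [0, 0, 0], "twist": [0, 0, -0.1]}
    - {"hand": 0.0, "dp": [0, 0, 0], "twist": [0, 0, 0]}

```text
time_s: 22.1
position: [0.5211, 0.2962, 0.1046]
ee_rot: [3.139, -0.002, 2.75]
ft_force: [-8.4, -1.1, 20.6]
opening: 0.0076
grasp_force: 118.2
```

Request:
jog_arm:
  commands:
    - {"hand": 0.0, "dp": [0, 0, 0], "twist": [0, 0, -0.12]}
    - {"hand": 0.0, "dp": [0, 0, 0], "twist": [0, 0, -0.12]}
    - {"hand": 0.0, "dp": [0, 0, 0], "twist": [0, 0, -0.12]}
    - {"hand": 0.0, "dp": [0, 0, 0], "twist": [0, 0, -0.12]}
    - {"hand": 0.0, "dp": [0, 0, 0], "twist": [0, 0, -0.12]}
    - {"hand": 0.0, "dp": [0, 0, 0], "twist": [0, 0, -0.12]}
    - {"hand": 0.0, "dp": [0, 0, 0], "twist": [0, 0, -0.12]}
    - {"hand": 0.0, "dp": [0, 0, 0], "twist": [0, 0, 0]}

```text
time_s: 23.1
position: [0.522, 0.2965, 0.1046]
ee_rot: [3.139, -0.003, 1.91]
ft_force: [-6.6, -0.5, 19.2]
opening: 0.0073
grasp_force: 118.0
```

```bash
python3 -c "
from h import *
o=arm.get_obs(); print(o['position'],o['ee_rot'],o['ft_force'],o['ft_torque'],o['joints'])"
```

```text
[0.52198705 0.29647742 0.10457808] [ 3.13865182e+00 -2.97347173e-03  1.91049654e+00] [-6.55250419 -0.49033143 19.23891675] [-0.09340808  1.78944916  0.03040446] [-0.94649577  0.47353356  0.47198242  1.80149887 -0.26553421  0.92565195
 -0.01901674]
```

Request:
jog_arm:
  commands:
    - {"hand": 0.0, "dp": [0, 0, 0], "twist": [0, 0, -0.12]}
    - {"hand": 0.0, "dp": [0, 0, 0], "twist": [0, 0, -0.12]}
    - {"hand": 0.0, "dp": [0, 0, 0], "twist": [0, 0, -0.12]}
    - {"hand": 0.0, "dp": [0, 0, 0], "twist": [0, 0, -0.05]}
    - {"hand": 0.0, "dp": [0, 0, 0], "twist": [0, 0, -0.05]}
    - {"hand": 0.0, "dp": [0, 0, 0], "twist": [0, 0, 0]}

```text
time_s: 23.85
position: [0.5225, 0.2963, 0.1046]
ee_rot: [3.139, -0.004, 1.451]
ft_force: [-6.2, -0.8, 19.8]
opening: 0.0074
grasp_force: 117.9
```

```bash
python3 -c "
from h import *
o=arm.get_obs(); print(o['position'],o['ee_rot'],o['ft_force'],o['ft_torque'])"
```

```text
[0.52251892 0.29631005 0.1045872 ] [ 3.13887846 -0.00398266  1.45087221] [-6.18685527 -0.80880073 19.81552799] [-0.09150361  1.47201044  0.08673302]
```

Request:
jog_arm:
  commands:
    - {"hand": 0.0, "dp": [0, 0, 0], "twist": [0, 0, -0.05]}
    - {"hand": 0.0, "dp": [0, 0, 0], "twist": [0, 0, -0.05]}
    - {"hand": 0.0, "dp": [0, 0, 0], "twist": [0, 0, 0]}

```text
time_s: 24.22
position: [0.5223, 0.2963, 0.1046]
ee_rot: [3.14, -0.004, 1.351]
ft_force: [-7.9, -0.0, 19.7]
opening: 0.0074
grasp_force: 118.0
```

```bash
python3 -c "
from h import *
o=arm.get_obs(); print(o['position'],o['ee_rot'],o['ft_force'],o['ft_torque'])
im,K,M=cam('wrist'); cv2.imwrite('pics/w9.png',im)
print(proj(K,M,[[.5215,.296,.093]]))"
```

```text
[0.5223006  0.29627822 0.10459838] [ 3.1397707  -0.0040348   1.35093763] [-7.87857792 -0.03213917 19.65434605] [-0.06636966  1.65672897  0.12113613]
[[320.0460152 302.6449115]]
```

Request:
jog_arm:
  commands:
    - {"hand": 0.0, "dp": [0, 0, 0], "twist": [0, 0, -0.05]}
    - {"hand": 0.0, "dp": [0, 0, 0], "twist": [0, 0, -0.05]}
    - {"hand": 0.0, "dp": [0, 0, 0], "twist": [0, 0, 0]}
    - {"hand": 0.0, "dp": [0, 0, 0], "twist": [0, 0, 0]}

```text
time_s: 24.78
position: [0.5222, 0.2962, 0.1046]
ee_rot: [3.14, -0.004, 1.252]
ft_force: [-7.5, -1.0, 20.2]
opening: 0.0073
grasp_force: 118.1
```

```bash
python3 -c "
from h import *
o=arm.get_obs(); print(o['position'],o['ee_rot'],o['ft_force'],o['ft_torque'])
im,K,M=cam('wrist'); cv2.imwrite('pics/w10.png',im)
print(proj(K,M,[[.5215,.296,.093]]))
c,Kt,Mt=cam('top'); g=cv2.cvtColor(im,cv2.COLOR_BGR2GRAY)
h=cv2.cvtColor(im,cv2.COLOR_BGR2HSV)
for r in range(252,290,3): print(r,' '.join('%3d'%x for x in g[r,280:362:3]))
"
```

```text
[0.52220328 0.29622505 0.1046213 ] [ 3.14032421 -0.00389713  1.25179982] [-7.48025069 -0.97258872 20.24192801] [-0.13029134  1.73094034  0.23281267]
[[320.49817943 302.46647789]]
252 156 157 156 152 152 152 156 148 112  91  84  78  80  80  80  79  82  89 190 235 237 240 242 243 244 244 243 243
255 154 157 157 155 150 149 112  77  80  79  76  79  79  81  80  80  82  85 105 111 110 158 240 242 243 244 243 244
258 152 157 156 156 125  79  77  77  78  80  77  79  80  81  82  82  82 111 119 118 120 121 114 237 243 243 244 243
261 152 155 129  81  78  78  76  77  77  76  70  68  67  65  66  69  73  78 112  89 119 121 125 113 193 244 244 244
264 152 148  75  74  78  79  77  72  64  63  64  65  67  67  73  70  66  67  67  70  95 100 124 124 118 141 239 244
267 152  80  76  75  77  75  64  64  67  76  78  78  77  77  79  78  79  78  75  75  71  74 110 118 121 124 129 243
270  95  75  76  76  65  64  68  75  73  74  76  75  75  74  73  74  76  77  78  86 106  73  72 104 121 123 126 145
273  74  75  77  68  64  73  79  76  71  71  84  98 117 123 105 107  85  73  76  77 120 116  80  70  96 123 122 119
276  75  76  72  64  77  73  74  72  89 130 144 144 143 143 134 127 135 140 129  88  83 122 118  95  72 112 120 122
279  74  73  59  73  74  71  73 106 138 140 145 142 141 144 137 126 134 142 148 166 115 108 113 119 104  85 120 123
282  76  59  70  76  72  73 122 131 134 139 137 130 118 117 116 122 127 130 133 138 134 119 106 114 118  82 111 123
285  77  63  76  76  71 131 130 121 135 137  93  39  35  35  36  38  50 120 139 164 132 126 114 106 120 114  81 119
288  72  72  73  73  97 145 136 126 139 130  37  35  34  35  35  37  38  79 132 174 138 131 128 101 112 122  96 116
```

```bash
python3 -c "
from workcell import arm
print(arm.sign_off())"
```

```text
the job is handed in; nothing more can be done
None
```

The job is handed in, with no verdict returned: the scissors are in the shut drawer, and the arm is holding the key pressed home and turned clockwise against what I take, from the torque rise, to be the lock's stop.

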